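# Refit the interlocking blocks of a dry-block heater

### The job

Finish refitting the dry-block heater so that its four aluminium blocks interlock like a jigsaw in the well, every one lying flat on the floor with its top flush with the rim: the T-shaped one is already in its right place, the L-shaped one was left in the well turned the wrong way and has to be lifted and turned, and the zigzag and the small corner block lie on the bench. Let go of the blocks when they are in, and leave the vials, the timer and the other things on the bench standing where they are.

Things in the scene. Friction and masses are not known exactly. Their poses are not given: they have to be found in the camera images.
- heater: Dry-block heater, fixed: white rim 12 mm wide, 54 mm above the bench, round a square well 120 x 120 mm inside and 24 deep; grey control strip 34 mm wide at rim height along its far (+x) side. Origin at bench level under the well's centre; x points away from the robot when the heater stands straight, y left, z up.
- well_floor (a point): Centre of the well's floor, 30 mm above the bench; axes as the heater's. The well is a grid of 4 x 4 cells of 30 mm, cell centres at x and y = -45, -15, 15, 45 mm from here. The four blocks fill 15 cells, in one way only (the zigzag may be turned half round).
- sensor_block (a point): Middle of the top of the fixed aluminium sensor block, 30 x 30 mm, that fills the well's far right cell (x = 45, y = -45 mm) flush with the rim.
- block_l: L-shaped block, 160-260 g. Aluminium, 24 thick, 30 mm cells, outline 1.5 in on every side for play, 3 mm bevel below; lifting fin on top 30 long (x), 12 thick (y), 30 tall. Origin on the underside below the fin's middle, z up. Cell centres (mm): (30,0), (0,0), (-30,0), (-30,30). Starts loose in the well, turned the wrong way.
- block_t: T-shaped block, 160-260 g. Aluminium, 24 thick, 30 mm cells, outline 1.5 in on every side for play, 3 mm bevel below; lifting fin on top 30 long (x), 12 thick (y), 30 tall. Origin on the underside below the fin's middle, z up. Cell centres (mm): (30,0), (0,0), (-30,0), (0,30). Starts loose in the well, already in its right place.
- block_z: Zigzag (Z-shaped) block, 160-260 g. Aluminium, 24 thick, 30 mm cells, outline 1.5 in on every side for play, 3 mm bevel below; lifting fin on top 30 long (x), 12 thick (y), 30 tall. Origin on the underside below the fin's middle, z up. Cell centres (mm): (15,30), (15,0), (-15,0), (-15,-30). Starts on the bench.
- block_v: Small corner-shaped block, 130-210 g. Aluminium, 24 thick, 30 mm cells, outline 1.5 in on every side for play, 3 mm bevel below; lifting fin on top 30 long (x), 12 thick (y), 30 tall. Origin on the underside below the fin's middle, z up. Cell centres (mm): (30,0), (0,0), (0,-30). Starts on the bench.
- vial_a: clear glass screw-cap vial, 27 mm across, 53 mm tall, standing on the bench at the right; origin under its middle. Bystander. A heating mantle with a glass flask stands behind it, its bowl 320 mm across about x = 0.70, y = -0.04 m, from 0.13 to 0.28 m high: keep the gripper clear of it.
- vial_b: white-capped glass vial, 27 mm across, 53 mm tall, standing on the bench at the left near the front; origin under its middle. Bystander.
- timer: white bench timer standing on edge, 21 x 62 x 66 mm tall, behind the work at the left; origin under its middle. Bystander.
- tube_block: small dark storage block with a pink lid, 41 x 53 x 42 mm tall, at the right; origin under its middle. Bystander.
- tape_roll: yellow roll of tape lying flat, 66 mm across, 25 mm high, to the right of the heater; origin under its middle. Bystander.
Mind the look-alikes: they are no part of the job. Leave any pink look-alike of the block_l alone.

How it is judged:
By the outcome, as a careful person would: the job done as asked, in the order asked, and still so for the second after the job is handed in, with the robot touching nothing.
It also fails if it takes over 67 s, if anything falls off the work surface, if the arm or the gripper's body presses on something with over 40 N, if the wrist force passes 120 N, or if a joint passes its speed limit or range.

### The arm

A 6-joint arm with a two-finger parallel gripper is mounted at the origin on a cart in front of the work surface, level with it; the furniture and walls round the work are solid. World frame = base frame: x ahead of the robot, y to its left, z up, the work surface at z = 0. Lengths are in mm, angles in rad, forces in N, time in s.
With the tool pointing down it reaches from about 250 to 850 mm from the base axis. Payload 12.5 kg.
Tool frame: the origin (TCP) lies midway between the tips of the shut fingers; the grasp point (between the pads) lies 19 mm behind it; z points along the fingers, y is the line along which they close (so a half turn about z gives the same grasp; the last joint's range is limited). The gripper opens to 93 mm and grips with 3 to 60 N. Pads are 15 mm wide; open, the fingers measure 128 mm over their backs; the gripper's body (75 mm by 188 mm) begins 65 mm behind the grasp point.
Start: joints at [-1.407, 0.351, 1.652, -0, 1.139, -0.085], TCP at [135.453, -533.045, 218.633] pointing down, gripper open.
Joint ranges: [-2.75, 2.75], [-0.79, 2.1], [0.01, 2.65], [-1.57, 4.71], [0.07, 3.14], [-2.87, 2.87]. Speed limits (rad/s): [2.22, 2.22, 2.79, 3.14, 3.14, 3.14].

### API

Orientations are given as a unit quaternion [w, x, y, z].
In Python, from rig import * gives the robot as it stands.
- The arm moves only by the shell command python3 -m handwheel 'ROWS'. ROWS is JSON, a list of rows, each an object with "turn": the turn, a rotation vector about the world's x, y, z in rad, a list of three; "offset": the shift along the world's x, y, z in m, a list of three; "claw": the closure in counts, from 0 (fully open) to 255 (shut). In form: [{"turn": [rx, ry, rz], "offset": [dx, dy, dz], "claw": claw}, ...]. A call has 1 to 5 rows; each row shifts and turns the commanded pose from where the row before left it; what a row does not reach is not made up. A row lasts 1/10 s, in which the tool goes at most 50 mm and 8.59 degrees, less where a joint would pass 70% of its speed; a pose out of reach is approached as far as the arm can. A call is refused whole if a number of a shift passes 0.05 or a number of a turn 0.15, either way. A call with a gripper value outside its range is refused whole. The fingers move at their own pace and stop on an object; the grip force is fixed at half the most. Time passes only in rows, so rows that do not move let the fingers close. It gives the time, the measured TCP pose, the force, the opening and the grip force at its end, in the units of the state.
- read_state(): the state, without advancing time (a new reading comes with each control period).
- capture(name): name is "scene" or "side" or "wrist"; returns a dict with "image" (384x512x3 uint8, blue, green, red), "fx", "fy", "cx", "cy" (pixels), "D" ([k1, k2, p1, p2, k3] as OpenCV has them; the pictures are not rectified), "world_from_camera" (4x4, takes a point from camera to world coordinates). Camera axes: x right, y down, z forward; pixel columns grow to the right and rows downward; lengths in mm; the calibration is good to about 2 mm. A picture is of the moment at which its call begins. There is no depth.
- hand_in(): hands the job in; it is judged then, once.
The state is a dict: "time_s": time; "qpos": joint angles; "dq": joint speeds; "joint_torque": joint torques, N m; "position": TCP position; "orientation": TCP orientation; "force": force on the tool from outside, world axes, zero at the start; "ft_torque": the same for the moment, N m; "grip_width": finger opening in mm; "grip_force": force on a finger pad.
Only numpy, scipy, OpenCV 4.12 (cv2) and the standard library are available. Lean on these libraries where they do the work, as an engineer would, in place of code of your own. Each camera call takes 0.05 s, during which the arm holds its last target. There are 200 camera calls.

## Working session

There is one attempt and no reset: what is moved stays moved. The work goes in short steps, Python scripts to look and compute and a shell command to move; the robot and the scene stay as the last step left them, time stands still between calls to the robot, and variables do not carry over. Pictures are saved under pics/ and viewed, at most 10 in all, crops included, and the job is handed in when it is done.

```bash
mkdir -p pics; ls; cat > h.py <<'E'
from rig import *
import numpy as np, cv2, json
def snap(n,f):
    c=capture(n); cv2.imwrite(f'pics/{f}.png',c['image']); np.save(f'pics/{f}.npy',np.array({k:c[k] for k in c if k!='image'},dtype=object)); return c
def load(f): return np.load(f'pics/{f}.npy',allow_pickle=True).item()
def KD(c): return np.array([[c['fx'],0,c['cx']],[0,c['fy'],c['cy']],[0,0,1.]]),np.array(c['D'],float)
def px(c,uv,z):
    K,D=KD(c); p=cv2.undistortPoints(np.array(uv,float).reshape(-1,1,2),K,D).reshape(-1,2)
    T=np.array(c['world_from_camera']); d=np.c_[p,np.ones(len(p))]@T[:3,:3].T; o=T[:3,3]
    return o+d*((z-o[2])/d[:,2])[:,None]
def proj(c,P):
    K,D=KD(c); T=np.linalg.inv(np.array(c['world_from_camera']))
    return cv2.projectPoints(np.array(P,float).reshape(-1,1,3),cv2.Rodrigues(T[:3,:3])[0],T[:3,3],K,D)[0].reshape(-1,2)
E
python3 - <<'E'
from h import *
ims=[snap('scene','s0')['image'],snap('side','d0')['image']]
cv2.imwrite('pics/a.png',cv2.resize(ims[0],(800,600),interpolation=cv2.INTER_CUBIC))
cv2.imwrite('pics/b.png',cv2.resize(ims[1],(800,600),interpolation=cv2.INTER_CUBIC))
s=read_state();print(s)
for f in('s0','d0'):print(load(f))
E
```

```text
pics
{'time_s': 0.1, 'qpos': array([-1.40656397e+00,  3.51164004e-01,  1.65235388e+00, -8.28973045e-06,
        1.13911170e+00, -8.46390266e-02]), 'dq': array([ 0.00038643, -0.00096205, -0.0006267 , -0.00010447, -0.0001528 ,
        0.00114473]), 'joint_torque': array([ 1.33615490e-04, -4.98028672e+01, -2.85702592e+01,  7.00219232e-02,
        2.39502388e-02, -5.02588784e-05]), 'position': array([ 135.42155932, -532.74658099,  218.16768066]), 'orientation': array([-5.17904918e-04,  9.92267515e-01,  1.24116514e-01, -2.43884837e-05]), 'force': array([-0.33456608, -0.96368208, -0.26426583]), 'ft_torque': array([-0.01163357, -0.00180243,  0.02485317]), 'grip_force': 0.0, 'grip_width': 92.94637251748324}
{'fx': 419.57882182064316, 'fy': 419.57882182064316, 'cx': 247.03229781626573, 'cy': 189.32705907483003, 'D': array([-0.13151554,  0.        ,  0.        ,  0.        ,  0.        ]), 'world_from_camera': array([[-5.88900083e-01, -5.15831505e-01,  6.22185302e-01,
        -4.65479836e+02],
       [-8.08085076e-01,  3.89113210e-01, -4.42254927e-01,
         8.40353640e+02],
       [-1.39714953e-02, -7.63222620e-01, -6.45984543e-01,
         1.10716866e+03],
       [ 0.00000000e+00,  0.00000000e+00,  0.00000000e+00,
         1.00000000e+00]])}
{'fx': 440.69426435102656, 'fy': 440.69426435102656, 'cx': 261.82497812507154, 'cy': 185.54164322515538, 'D': array([-0.04083009,  0.        ,  0.        ,  0.        ,  0.        ]), 'world_from_camera': array([[-6.64819043e-01, -5.87399319e-01,  4.61495049e-01,
        -7.51360514e+01],
       [-7.47002337e-01,  5.24239529e-01, -4.08852570e-01,
         6.56688479e+02],
       [-1.77422584e-03, -6.16550854e-01, -7.87313086e-01,
         1.09286810e+03],
       [ 0.00000000e+00,  0.00000000e+00,  0.00000000e+00,
         1.00000000e+00]])}
```

View pics/a.png

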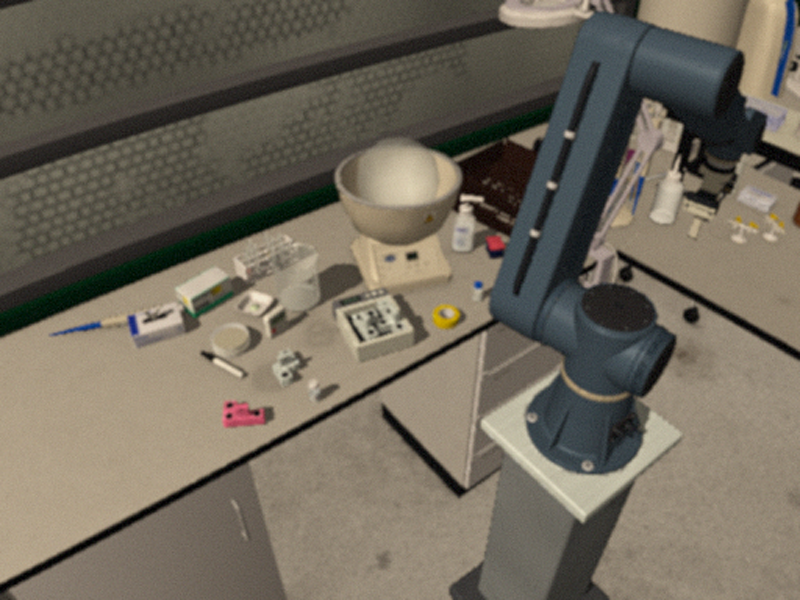

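View pics/b.png

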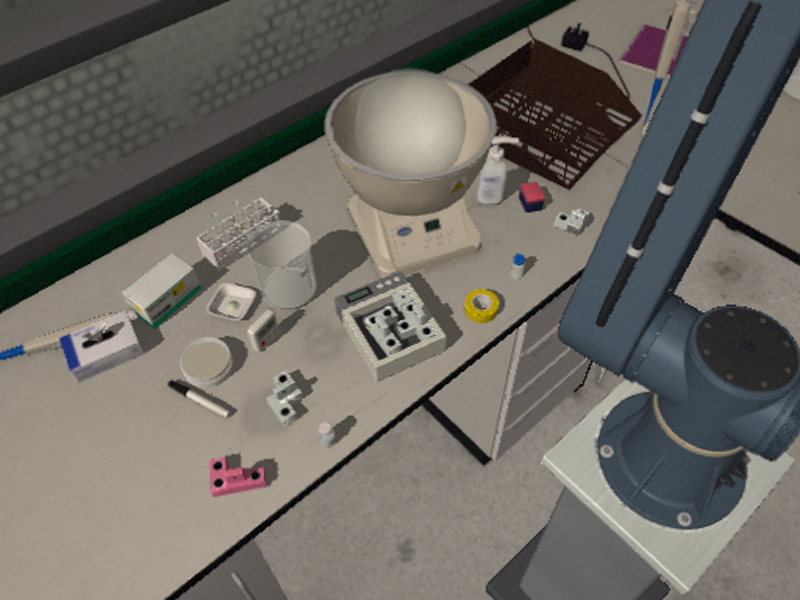

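The side view shows the heater at (393,325), the zigzag at (285,397), the small corner block at (572,218) and the pink look-alike at (237,477), all in 800x600 pixels.

```bash
python3 - <<'E'
from h import *
c=load('d0'); im=cv2.imread('pics/d0.png'); s=.64
for n,p,z in [('heater',(393,325),54),('z',(285,397),24),('v',(572,218),24),('pink',(237,477),24),('vialb',(326,434),40),('viala',(518,266),30),('timer',(262,330),40)]:
    print(n,px(c,[np.array(p)*s],z)[0].round())
def crop(x0,y0,w,h,k): return cv2.resize(im[y0:y0+h,x0:x0+w],None,fx=k,fy=k,interpolation=cv2.INTER_CUBIC)
A=crop(210,170,80,75,6) # heater 480x450
B=crop(165,230,45,50,6);C=crop(345,125,45,50,6)
o=np.zeros((600,760,3),np.uint8);o[:450,:480]=A;o[:300,485:755]=B;o[300:600,485:755]=C
cv2.imwrite('pics/c.png',o)
E
```

```text
heater [492. 194.  54.]
z [518. 424.  24.]
v [ 465. -291.   24.]
pink [449. 570.  24.]
vialb [406. 417.  40.]
viala [ 447. -100.   30.]
timer [654. 377.  40.]
```

View pics/c.png

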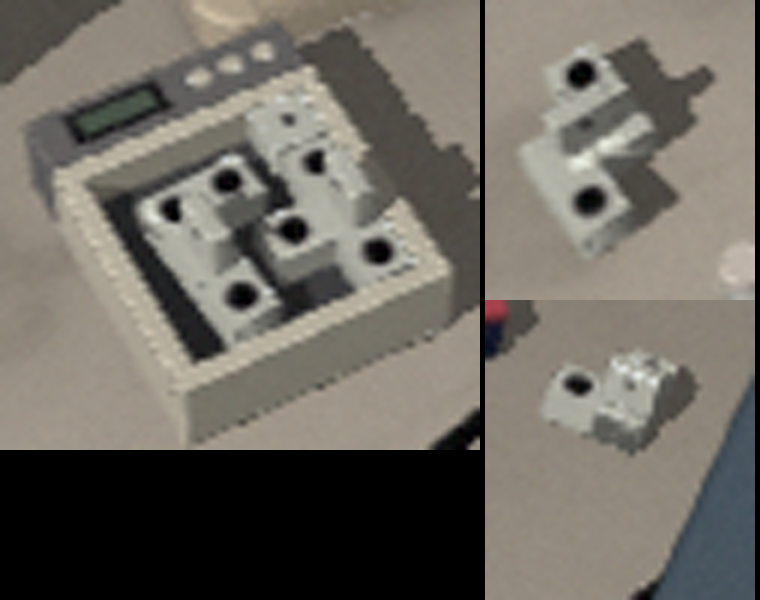

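```bash
python3 - <<'E'
from h import *
import itertools
B={'L':[(30,0),(0,0),(-30,0),(-30,30)],'Z':[(15,30),(15,0),(-15,0),(-15,-30)],'V':[(30,0),(0,0),(0,-30)]}
g=[-45,-15,15,45]; free={(x,y) for x in g for y in g}-{(45,-45),(15,-45),(-15,-45),(-45,-45),(-15,-15)}
def pl(n):
    for r in range(4):
        for ox in range(-45,46,15):
            for oy in range(-45,46,15):
                cs=[(int(round(x*[1,0,-1,0][r]-y*[0,1,0,-1][r]))+ox,int(round(x*[0,1,0,-1][r]+y*[1,0,-1,0][r]))+oy) for x,y in B[n]]
                if set(cs)<=free: yield r*90,ox,oy,set(cs)
for a in pl('L'):
  for b in pl('Z'):
    if a[3]&b[3]: continue
    for c in pl('V'):
      if not c[3]&(a[3]|b[3]): print('L',a[:3],'Z',b[:3],'V',c[:3])
c=load('d0')
P=px(c,[(210+u/6,170+v/6) for u,v in [(60,175),(185,393),(452,268),(318,70)]],54)[:,:2]
print(P.round(1),P.mean(0)); 
for i in range(4): d=P[(i+1)%4]-P[i];print(np.hypot(*d),np.degrees(np.arctan2(d[1],d[0])))
# holes
print('L holes',px(c,[(210+u/6,170+v/6) for u,v in [(172,210),(228,180),(242,295)]],54)[:,:2].round())
print('Z holes',px(c,[(165+(u-485)/6,230+v/6) for u,v in [(581,74),(590,201)]],24)[:,:2].round())
print('V hole',px(c,[(345+(u-485)/6,125+(v-300)/6) for u,v in [(578,384),(632,382)]],24)[:,:2].round())
w=snap('wrist','w0');print(w['fx'],w['D'],np.array(w['world_from_camera']).round(3))
E
```

```text
L (270, -45, 15) Z (90, 15, 0) V (270, 45, 45)
L (270, -45, 15) Z (270, 15, 0) V (270, 45, 45)
[[577.5 242.1]
 [441.8 276.4]
 [410.6 137.3]
 [542.5 104.7]] [493.09878131 190.12777932]
139.88376588906797 165.8257068555431
142.57366032886196 -102.67176416137798
135.94225544065608 -13.872728213409296
141.809285440098 75.7428963492756
L holes [[525. 215.]
 [521. 183.]
 [465. 222.]]
Z holes [[551. 405.]
 [494. 441.]]
V hole [[ 479. -278.]
 [ 460. -302.]]
314.88391518258555 [-0.03634983  0.          0.          0.          0.        ] [[ 2.46000e-01 -9.34000e-01 -2.58000e-01  2.07908e+02]
 [-9.69000e-01 -2.37000e-01 -6.40000e-02 -5.13611e+02]
 [-1.00000e-03  2.66000e-01 -9.64000e-01  3.84178e+02]
 [ 0.00000e+00  0.00000e+00  0.00000e+00  1.00000e+00]]
```

```bash
R='{"turn":[0,0,0],"offset":[0.033,0.024,-0.007],"claw":0}'; true
python3 -m handwheel '[{"turn":[0,0,0],"offset":[0.033,0.024,-0.007],"claw":0},{"turn":[0,0,0],"offset":[0.033,0.024,-0.007],"claw":0},{"turn":[0,0,0],"offset":[0.033,0.024,-0.007],"claw":0},{"turn":[0,0,0],"offset":[0.033,0.024,-0.007],"claw":0},{"turn":[0,0,0],"offset":[0.033,0.024,-0.007],"claw":0}]'
python3 -m handwheel '[{"turn":[0,0,0],"offset":[0.033,0.024,-0.007],"claw":0},{"turn":[0,0,0],"offset":[0.033,0.024,-0.007],"claw":0},{"turn":[0,0,0],"offset":[0.033,0.024,-0.007],"claw":0},{"turn":[0,0,0],"offset":[0.033,0.024,-0.007],"claw":0},{"turn":[0,0,0],"offset":[0.033,0.024,-0.007],"claw":0}]'
python3 - <<'E'
from h import *
im=snap('wrist','w1')['image'];cv2.imwrite('pics/w1b.png',cv2.resize(im,(800,600),interpolation=cv2.INTER_CUBIC));print(read_state()['position'])
E
```

```text
time_s: 0.65
position: [301.5, -411.9, 183.3]
orientation: [-0.0, 0.992, 0.124, -0.0]
force: [1.4, -0.5, 0.6]
grip_width: 93.0
grip_force: 0.0
time_s: 1.15
position: [466.6, -291.8, 148.2]
orientation: [-0.0, 0.992, 0.124, -0.0]
force: [-0.2, -0.6, -0.1]
grip_width: 92.9
grip_force: 0.0
[ 469.8363133  -288.62847583  147.24799128]
```

View pics/w1b.png

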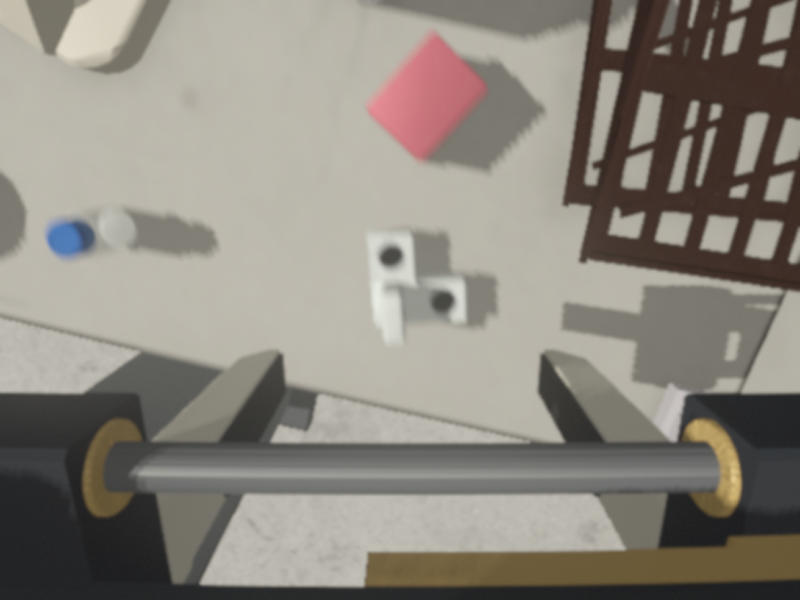

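V's holes are at (391,256) and (442,301), and its fin top runs from (390,285) to (394,343). L has to go first, so I'll move to the heater, keeping clear of the bowl.

```bash

python3 -m handwheel '[{"turn":[0,0,0],"offset":[-0.018,0.035,0.010],"claw":0},{"turn":[0,0,0],"offset":[-0.018,0.035,0.010],"claw":0},{"turn":[0,0,0],"offset":[-0.018,0.035,0.010],"claw":0},{"turn":[0,0,0],"offset":[-0.018,0.035,0.010],"claw":0},{"turn":[0,0,-0.046],"offset":[0,0.048,0],"claw":0}]' | tail -5
python3 -m handwheel '[{"turn":[0,0,-0.046],"offset":[0,0.048,0],"claw":0},{"turn":[0,0,-0.046],"offset":[0,0.048,0],"claw":0},{"turn":[0,0,-0.046],"offset":[0,0.048,0],"claw":0},{"turn":[0,0,-0.046],"offset":[0.024,0.036,0],"claw":0},{"turn":[0,0,-0.046],"offset":[0.024,0.036,0],"claw":0}]' | tail -5
python3 -m handwheel '[{"turn":[0,0,-0.046],"offset":[0.024,0.036,0],"claw":0},{"turn":[0,0,-0.046],"offset":[0.024,0.036,0],"claw":0},{"turn":[0,0,0],"offset":[0,0,0],"claw":0}]'
python3 - <<'E'
from h import *
im=snap('wrist','w2')['image'];cv2.imwrite('pics/w2b.png',cv2.resize(im[60:300,100:420],(800,600),interpolation=cv2.INTER_CUBIC));print(read_state()['position'])
E
```

```text
position: [392.2, -104.5, 189.5]
orientation: [0.0, 0.995, 0.1, 0.0]
force: [2.5, -0.6, 0.3]
grip_width: 93.0
grip_force: 0.0
position: [441.6, 113.0, 188.9]
orientation: [-0.0, 1.0, -0.014, 0.0]
force: [1.2, -2.4, -0.4]
grip_width: 92.8
grip_force: 0.0
time_s: 2.5
position: [491.2, 186.2, 188.2]
orientation: [-0.0, 0.998, -0.059, 0.0]
force: [-0.9, -0.9, 0.1]
grip_width: 93.1
grip_force: 0.0
[489.82597423 184.37342209 187.97267715]
```

View pics/w2b.png

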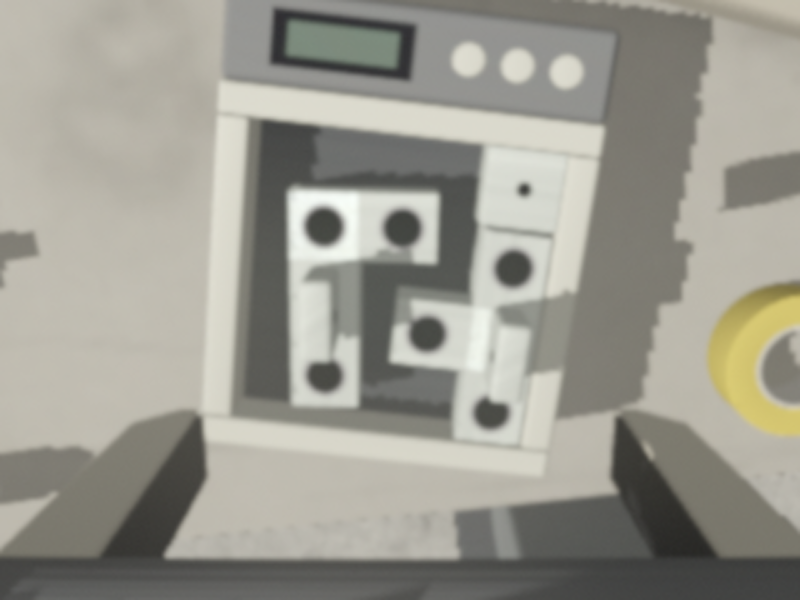

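The heater's outer rim corners in this crop are (220,80), (605,125), (543,475) and (203,440). L's holes are at (324,227), (402,228) and (324,376), T's at (513,268), (427,334) and (491,413), and the sensor dot is at (524,189).

```bash
cat >> h.py <<'E'
def fit(W,Lc):
    W=np.array(W)[:,:2];Lc=np.array(Lc,float);a=W-W.mean(0);b=Lc-Lc.mean(0)
    th=np.arctan2((b[:,0]*a[:,1]-b[:,1]*a[:,0]).sum(),(a*b).sum());R=np.array([[np.cos(th),-np.sin(th)],[np.sin(th),np.cos(th)]])
    t=W.mean(0)-R@Lc.mean(0);print('fit',t.round(1),np.degrees(th).round(2),'res',(W-(Lc@R.T+t)).round(1).tolist());return t,th
E
python3 - <<'E'
from h import *
c=load('w2');u=lambda L:[(100+a/2.5,60+b/2.5) for a,b in L]
print('H rim');fit(px(c,u([(220,80),(605,125),(543,475),(203,440)]),54),[(72,72),(72,-72),(-72,-72),(-72,72)])
print('H inner');fit(px(c,u([(250,118),(232,415)]),54),[(60,60),(-60,60)])
print('H T+s');fit(px(c,u([(524,189),(513,268),(427,334),(491,413)]),54),[(45,-45),(15,-45),(-15,-15),(-45,-45)])
print('L');t,th=fit(px(c,u([(324,227),(402,228),(324,376)]),54),[(-30,0),(-30,30),(30,0)])
print('L fin',px(c,u([(315,282),(318,364)]),84).round(1))
c=load('w1');s=lambda L:[(a*.64,b*.64) for a,b in L]
print('V');fit(np.r_[px(c,s([(391,256),(442,301)]),24),px(c,s([(392,314)]),54)],[(30,0),(0,-30),(0,0)])
s=read_state();print(s['position'],s['orientation'],s['qpos'])
from scipy.spatial.transform import Rotation as R
q=s['orientation'];M=R.from_quat([q[1],q[2],q[3],q[0]]).as_matrix();print(np.degrees(np.arctan2(M[1,0],M[0,0])))
E
```

```text
H rim
fit [499.  192.6] -13.26 res [[-0.7, -0.5], [-0.4, 0.6], [0.9, 0.9], [0.2, -1.0]]
H inner
fit [498.8 192.3] -13.36 res [[-0.8, 0.2], [0.8, -0.2]]
H T+s
fit [498.  192.5] -13.07 res [[0.5, -0.0], [-0.0, -0.1], [-0.1, -0.0], [-0.4, 0.2]]
L
fit [497.2 220. ] 171.86 res [[-0.1, -0.1], [0.2, -0.0], [-0.2, 0.2]]
L fin [[511.9 217.9  84. ]
 [481.9 221.3  84. ]]
V
fit [ 456.8 -282. ] 15.97 res [[-1.4, -0.1], [-0.3, 0.1], [1.7, 0.1]]
[489.82597423 184.37342209 187.97267715] [ 1.05187059e-04  9.98290828e-01 -5.84405728e-02 -3.32244051e-04] [2.71030774e-01 3.38407680e-01 1.75232903e+00 1.83769370e-05
 1.05155275e+00 1.95876576e+00]
-6.700619198168459
```

```bash

python3 -m handwheel '[{"turn":[0,0,-0.025],"offset":[0.0074,0.0356,-0.02],"claw":125},{"turn":[0,0,0],"offset":[0,0,-0.04],"claw":125},{"turn":[0,0,0],"offset":[0,0,-0.04],"claw":125},{"turn":[0,0,0],"offset":[0,0,-0.022],"claw":125},{"turn":[0,0,0],"offset":[0,0,-0.0085],"claw":125}]'
python3 -m handwheel '[{"turn":[0,0,0],"offset":[0,0,0],"claw":125}]'
```

```text
time_s: 3.05
position: [495.3, 217.3, 56.1]
orientation: [0.001, 0.997, -0.072, -0.002]
force: [-0.1, 0.5, 0.6]
grip_width: 57.6
grip_force: 0.0
time_s: 3.15
position: [496.3, 217.8, 57.7]
orientation: [0.0, 0.997, -0.072, -0.001]
force: [0.9, 0.2, -0.3]
grip_width: 50.3
grip_force: 0.0
```

```bash

python3 -m handwheel '[{"turn":[0,0,0],"offset":[0,0,0],"claw":255},{"turn":[0,0,0],"offset":[0,0,0],"claw":255},{"turn":[0,0,0],"offset":[0,0,0],"claw":255},{"turn":[0,0,0],"offset":[0,0,0],"claw":255},{"turn":[0,0,0],"offset":[0,0,0],"claw":255}]'
```

```text
time_s: 3.65
position: [497.0, 218.7, 58.5]
orientation: [-0.0, 0.997, -0.072, 0.0]
force: [1.0, 1.6, -0.4]
grip_width: 11.7
grip_force: 0.4
```

```bash

python3 -m handwheel '[{"turn":[0,0,0],"offset":[0,0,0.01],"claw":255},{"turn":[0,0,0],"offset":[0,0,0.025],"claw":255},{"turn":[0,0,0],"offset":[0,0,0.035],"claw":255},{"turn":[0,0,0.148],"offset":[-0.004,0,0.01],"claw":255},{"turn":[0,0,0.148],"offset":[-0.004,0,0],"claw":255}]'
python3 -m handwheel '[{"turn":[0,0,0.148],"offset":[-0.004,0,0],"claw":255},{"turn":[0,0,0.148],"offset":[-0.004,0,0],"claw":255},{"turn":[0,0,0.148],"offset":[-0.004,0,0],"claw":255},{"turn":[0,0,0.148],"offset":[-0.004,0,0],"claw":255},{"turn":[0,0,0.148],"offset":[-0.004,0,0],"claw":255}]'
python3 -m handwheel '[{"turn":[0,0,0.148],"offset":[-0.004,0,0],"claw":255},{"turn":[0,0,0.148],"offset":[-0.004,0,0],"claw":255},{"turn":[0,0,0.148],"offset":[-0.003,-0.001,0],"claw":255},{"turn":[0,0,0],"offset":[0,0,0],"claw":255},{"turn":[0,0,0],"offset":[0,0,0],"claw":255}]'
python3 - <<'E'
from h import *
im=snap('wrist','w3')['image'];cv2.imwrite('pics/w3b.png',cv2.resize(im[60:300,100:420],(800,600),interpolation=cv2.INTER_CUBIC));s=read_state();print(s['position'],s['orientation'])
E
```

```text
time_s: 4.15
position: [489.6, 218.8, 140.6]
orientation: [-0.0, 0.997, 0.079, 0.002]
force: [-0.8, 0.5, -2.1]
grip_width: 11.9
grip_force: 30.0
time_s: 4.65
position: [468.5, 218.5, 138.6]
orientation: [0.0, 0.901, 0.434, -0.0]
force: [-0.1, 0.1, -2.3]
grip_width: 11.7
grip_force: 30.0
time_s: 5.15
position: [457.9, 217.6, 138.5]
orientation: [0.0, 0.786, 0.618, 0.0]
force: [0.1, 0.3, -1.9]
grip_width: 11.6
grip_force: 30.0
[457.9966897  217.56307614 138.39449445] [4.99834184e-05 7.86418200e-01 6.17694425e-01 9.68146911e-05]
```

View pics/w3b.png

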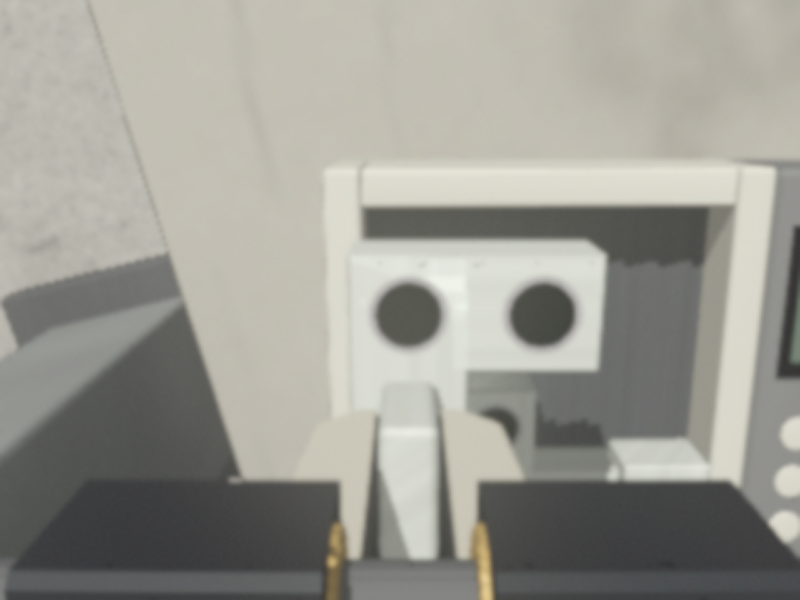

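L is held and turned. Its holes are at (408,314) and (541,314), and the well's left inner corners at (363,206) and (737,205).

```bash
python3 - <<'E'
from h import *
c=load('w3');u=lambda L:[(100+a/2.5,60+b/2.5) for a,b in L]
for z in (133,135): print(z);fit(px(c,u([(408,314),(541,314)]),z),[(-30,0),(-30,30)])
print('inner');fit(px(c,u([(363,206),(737,205)]),54),[(-60,60),(60,60)])
print('outer');fit(px(c,u([(327,168),(775,168)]),54),[(-72,72),(72,72)])
print(458.1,217.4,256.8)
E
```

```text
133
fit [458.9 218.4] -103.75 res [[0.0, -0.0], [-0.0, 0.0]]
135
fit [458.9 219. ] -103.75 res [[0.2, -0.0], [-0.2, 0.0]]
inner
fit [499.8 193.4] -13.48 res [[0.4, -0.1], [-0.4, 0.1]]
outer
fit [499.5 193.2] -13.6 res [[1.4, -0.3], [-1.4, 0.3]]
458.1 217.4 256.8
```

```bash

python3 -m handwheel '[{"turn":[0,0,0],"offset":[0.0005,-0.0005,-0.02],"claw":255},{"turn":[0,0,0],"offset":[0,0,-0.025],"claw":255},{"turn":[0,0,0],"offset":[0,0,-0.01],"claw":255},{"turn":[0,0,0],"offset":[0,0,0],"claw":255}]'
python3 -m handwheel '[{"turn":[0,0,0],"offset":[0,0,-0.006],"claw":255},{"turn":[0,0,0],"offset":[0,0,-0.006],"claw":255},{"turn":[0,0,0],"offset":[0,0,0],"claw":255}]'
python3 -m handwheel '[{"turn":[0,0,0],"offset":[0,0,-0.005],"claw":255},{"turn":[0,0,0],"offset":[0,0,-0.005],"claw":255},{"turn":[0,0,0],"offset":[0,0,0],"claw":255}]'
```

```text
time_s: 5.6
position: [457.8, 216.8, 82.2]
orientation: [-0.0, 0.786, 0.619, -0.001]
force: [0.7, 0.1, -2.4]
grip_width: 11.5
grip_force: 30.0
time_s: 5.9
position: [458.3, 217.0, 70.9]
orientation: [-0.0, 0.785, 0.619, -0.0]
force: [0.9, -0.0, -2.4]
grip_width: 11.9
grip_force: 30.0
time_s: 6.2
position: [458.0, 216.9, 60.5]
orientation: [-0.0, 0.785, 0.619, -0.0]
force: [0.4, 0.5, -2.8]
grip_width: 12.1
grip_force: 30.0
```

```bash

python3 -m handwheel '[{"turn":[0,0,0],"offset":[0,0,-0.002],"claw":255},{"turn":[0,0,0],"offset":[0,0,0],"claw":255},{"turn":[0,0,0],"offset":[0,0,0],"claw":155},{"turn":[0,0,0],"offset":[0,0,0],"claw":155},{"turn":[0,0,0],"offset":[0,0,0],"claw":155}]'
python3 -m handwheel '[{"turn":[0,0,0],"offset":[0,0,0.02],"claw":155},{"turn":[0,0,0],"offset":[0,0,0.045],"claw":155},{"turn":[0,0,0],"offset":[0.013,0.035,0.035],"claw":100},{"turn":[0,0,0],"offset":[0.013,0.043,0.02],"claw":100},{"turn":[0,0,0.045],"offset":[0.013,0.043,0],"claw":100}]'
python3 -m handwheel '[{"turn":[0,0,0.045],"offset":[0.013,0.043,0],"claw":100},{"turn":[0,0,0.045],"offset":[0.012,0.042,0],"claw":100},{"turn":[0,0,0],"offset":[0,0,0],"claw":100},{"turn":[0,0,0],"offset":[0,0,0],"claw":100}]'
python3 - <<'E'
from h import *
im=snap('wrist','w4')['image'];cv2.imwrite('pics/w4b.png',cv2.resize(im[60:300,100:420],(800,600),interpolation=cv2.INTER_CUBIC));s=read_state();print(s['position'],s['orientation'])
E
```

```text
time_s: 6.7
position: [458.6, 217.1, 59.4]
orientation: [0.0, 0.785, 0.619, 0.0]
force: [0.2, 0.0, 0.1]
grip_width: 31.4
grip_force: 0.0
time_s: 7.2
position: [498.8, 339.4, 182.3]
orientation: [0.001, 0.771, 0.637, 0.003]
force: [1.1, -0.9, -0.1]
grip_width: 54.5
grip_force: 0.0
time_s: 7.6
position: [521.7, 422.4, 177.7]
orientation: [0.0, 0.741, 0.671, -0.0]
force: [0.1, -0.6, -1.0]
grip_width: 56.7
grip_force: 0.0
[521.73155809 421.65765883 178.00823184] [ 3.35484093e-05  7.41669351e-01  6.70765508e-01 -4.54156560e-04]
```

View pics/w4b.png

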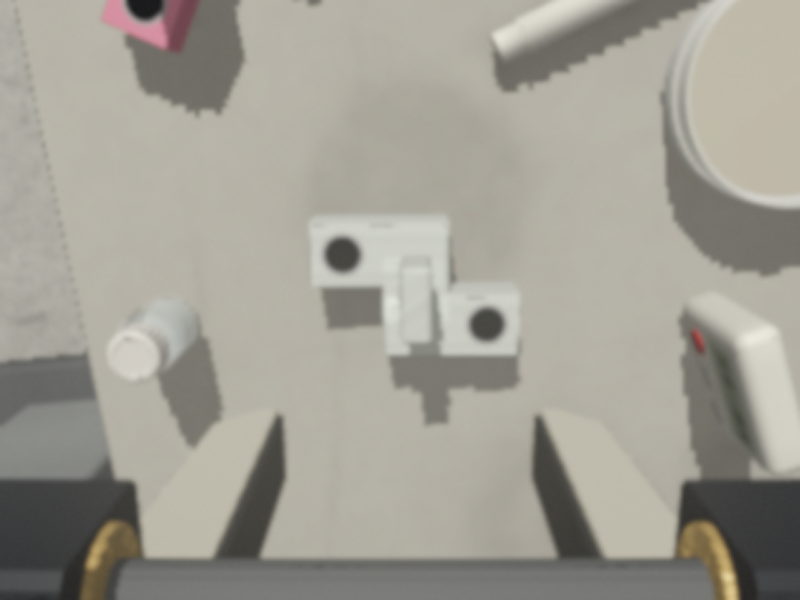

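The zigzag's holes are at (342,254) and (487,324), with its fin centred near (415,300).

```bash
python3 - <<'E'
from h import *
c=load('w4');u=lambda L:[(100+a/2.5,60+b/2.5) for a,b in L]
fit(px(c,u([(342,254),(487,324)]),24),[(15,30),(-15,-30)])
print(px(c,u([(415,262),(417,343)]),54).round(1))
q=read_state()['orientation'];print(np.degrees(2*np.arctan2(q[2],q[1])))
E
```

```text
fit [526.  425.4] 84.57 res [[-0.1, 0.1], [0.1, -0.1]]
[[527.3 442.6  54. ]
 [525.  411.1  54. ]]
84.25235992823445
```

```bash

python3 -m handwheel '[{"turn":[0,0,0.005],"offset":[0.0035,0.0026,-0.04],"claw":100},{"turn":[0,0,0],"offset":[0,0,-0.04],"claw":100},{"turn":[0,0,0],"offset":[0,0,-0.04],"claw":100},{"turn":[0,0,0],"offset":[0,0,-0.02],"claw":100},{"turn":[0,0,0],"offset":[0,0,-0.01],"claw":100}]'
python3 -m handwheel '[{"turn":[0,0,0],"offset":[0,0,0],"claw":100},{"turn":[0,0,0],"offset":[0,0,0],"claw":255},{"turn":[0,0,0],"offset":[0,0,0],"claw":255},{"turn":[0,0,0],"offset":[0,0,0],"claw":255},{"turn":[0,0,0],"offset":[0,0,0],"claw":255}]'
python3 -m handwheel '[{"turn":[0,0,0],"offset":[0,0,0],"claw":255},{"turn":[0,0,0],"offset":[0,0,0],"claw":255}]'
```

```text
time_s: 8.15
position: [524.8, 423.0, 26.6]
orientation: [-0.0, 0.74, 0.672, -0.002]
force: [0.0, 0.5, -0.1]
grip_width: 56.8
grip_force: 0.0
time_s: 8.65
position: [525.8, 425.0, 29.1]
orientation: [0.0, 0.74, 0.673, 0.001]
force: [-0.6, -0.3, -0.3]
grip_width: 29.5
grip_force: 0.0
time_s: 8.85
position: [525.6, 424.9, 28.5]
orientation: [-0.0, 0.74, 0.673, 0.0]
force: [-3.7, -0.1, 1.3]
grip_width: 13.3
grip_force: 1.2
```

```bash

python3 -m handwheel '[{"turn":[0,0,0],"offset":[0,0,0],"claw":255},{"turn":[0,0,0],"offset":[0,0,0.015],"claw":255},{"turn":[0,0,0],"offset":[0,0,0.035],"claw":255},{"turn":[0,0,0],"offset":[0,0,0.04],"claw":255},{"turn":[0,0,-0.025],"offset":[-0.002,-0.026,0.025],"claw":255}]'
python3 -m handwheel '[{"turn":[0,0,-0.03],"offset":[-0.002,-0.042,0],"claw":255},{"turn":[0,0,-0.03],"offset":[-0.0025,-0.042,0],"claw":255},{"turn":[0,0,-0.03],"offset":[-0.002,-0.042,0],"claw":255},{"turn":[0,0,-0.02],"offset":[-0.002,-0.042,0],"claw":255},{"turn":[0,0,0],"offset":[-0.002,-0.042,0],"claw":255}]'
python3 -m handwheel '[{"turn":[0,0,0],"offset":[0,0,0],"claw":255},{"turn":[0,0,0],"offset":[0,0,0],"claw":255}]'
python3 - <<'E'
from h import *
im=snap('wrist','w5')['image'];cv2.imwrite('pics/w5b.png',cv2.resize(im[60:300,100:420],(800,600),interpolation=cv2.INTER_CUBIC));s=read_state();q=s['orientation'];print(s['position'],np.degrees(2*np.arctan2(q[2],q[1])))
E
```

```text
time_s: 9.35
position: [524.2, 400.9, 147.2]
orientation: [0.0, 0.748, 0.664, 0.002]
force: [0.8, -0.1, -1.6]
grip_width: 12.1
grip_force: 30.0
time_s: 9.85
position: [512.8, 187.3, 144.3]
orientation: [0.0, 0.784, 0.621, 0.0]
force: [0.0, -0.5, -2.5]
grip_width: 11.8
grip_force: 30.0
time_s: 10.05
position: [513.4, 188.3, 144.3]
orientation: [0.0, 0.784, 0.621, 0.001]
force: [-0.1, 0.4, -2.2]
grip_width: 11.9
grip_force: 30.0
[513.37762714 189.14489514 144.08911168] 76.79629463760149
```

View pics/w5b.png

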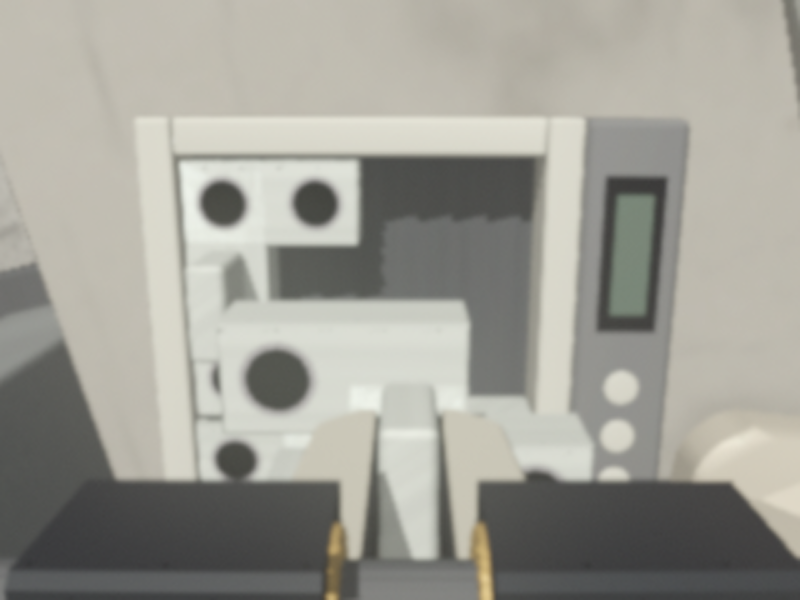

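L is seated in the near-left corner, with holes at (222,203) and (315,203). The held zigzag's hole is at (277,380), and the rim corners are at (135,118) and (585,118).

```bash
python3 - <<'E'
from h import *
c=load('w5');u=lambda L:[(100+a/2.5,60+b/2.5) for a,b in L]
print('H');t,th=fit(px(c,u([(135,118),(585,118),(173,155),(547,155)]),54),[(-72,72),(72,72),(-60,60),(60,60)])
print('L');fit(px(c,u([(222,203),(315,203)]),54),[(-30,0),(-30,30)])
R=lambda a:np.array([[np.cos(a),-np.sin(a)],[np.sin(a),np.cos(a)]])
print('L target',t+R(th)@[-45,15],'Z target',t+R(th)@[15,0])
W=px(c,u([(277,380)]),139.6)[0,:2]
print('Z',W-R(th+np.pi/2)@[15,30]); fit(px(c,u([(277,380),(222,322),(470,322)]),139.6),[(15,30),(28.5,43.5),(28.5,-13.5)])
E
```

```text
H
fit [499.6 193.3] -13.38 res [[0.8, -0.4], [-0.8, -0.0], [0.2, 0.2], [-0.2, 0.3]]
L
fit [459.4 218.1] -103.43 res [[-0.1, 0.0], [0.1, -0.0]]
L target [459.32607468 218.26025939] Z target [514.22820928 189.78648872]
Z [514.23695922 188.79455814]
fit [514.9 188.8] 76.46 res [[-0.7, -0.1], [0.9, -0.2], [-0.2, 0.3]]
```

```bash

python3 -m handwheel '[{"turn":[0,0,0],"offset":[-0.0002,0.0008,-0.02],"claw":255},{"turn":[0,0,0],"offset":[0,0,-0.03],"claw":255},{"turn":[0,0,0],"offset":[0,0,-0.01],"claw":255},{"turn":[0,0,0],"offset":[0,0,0],"claw":255}]'
python3 -m handwheel '[{"turn":[0,0,0],"offset":[0,0,-0.004],"claw":255},{"turn":[0,0,0],"offset":[0,0,-0.005],"claw":255},{"turn":[0,0,0],"offset":[0,0,0],"claw":255}]'
python3 -m handwheel '[{"turn":[0,0,0],"offset":[0,0,-0.005],"claw":255},{"turn":[0,0,0],"offset":[0,0,0],"claw":255},{"turn":[0,0,0],"offset":[0,0,-0.005],"claw":255},{"turn":[0,0,0],"offset":[0,0,0],"claw":255}]'
```

```text
time_s: 10.5
position: [512.1, 190.3, 82.4]
orientation: [-0.001, 0.783, 0.622, -0.001]
force: [0.0, 0.6, -1.4]
grip_width: 11.5
grip_force: 30.0
time_s: 10.8
position: [512.9, 189.7, 74.4]
orientation: [0.0, 0.784, 0.621, 0.0]
force: [0.5, 0.8, -1.6]
grip_width: 11.9
grip_force: 30.0
time_s: 11.2
position: [512.6, 189.5, 63.8]
orientation: [-0.0, 0.784, 0.621, -0.0]
force: [0.3, -0.5, -2.6]
grip_width: 11.7
grip_force: 30.0
```

```bash

python3 -m handwheel '[{"turn":[0,0,0],"offset":[0,0,-0.005],"claw":255},{"turn":[0,0,0],"offset":[0,0,-0.001],"claw":255},{"turn":[0,0,0],"offset":[0,0,0],"claw":155},{"turn":[0,0,0],"offset":[0,0,0],"claw":155},{"turn":[0,0,0],"offset":[0,0,0],"claw":155}]'
python3 -m handwheel '[{"turn":[0,0,0],"offset":[0,0,0.04],"claw":155},{"turn":[0,0,0],"offset":[0,0,0.045],"claw":155},{"turn":[0,0,0],"offset":[0,0,0.045],"claw":155}]'
python3 -m handwheel '[{"turn":[0,0,0.139],"offset":[-0.0246,-0.0314,0],"claw":100},{"turn":[0,0,0.139],"offset":[-0.0246,-0.0314,0],"claw":100},{"turn":[0,0,0.139],"offset":[-0.0246,-0.0314,0],"claw":100},{"turn":[0,0,0.139],"offset":[-0.0246,-0.0314,0],"claw":100},{"turn":[0,0,0.139],"offset":[-0.0246,-0.0314,0],"claw":100}]'
python3 -m handwheel '[{"turn":[0,0,0.139],"offset":[0,-0.0314,0],"claw":100},{"turn":[0,0,0.139],"offset":[0,-0.0314,0],"claw":100},{"turn":[0,0,0.139],"offset":[0,-0.0314,0],"claw":100},{"turn":[0,0,0.139],"offset":[0,-0.0314,0],"claw":100},{"turn":[0,0,0.139],"offset":[0,-0.0314,0],"claw":100}]'
python3 -m handwheel '[{"turn":[0,0,0.139],"offset":[0.0134,-0.0314,0],"claw":100},{"turn":[0,0,0.139],"offset":[0.0134,-0.0314,0],"claw":100},{"turn":[0,0,0.139],"offset":[0.0134,-0.0314,0],"claw":100},{"turn":[0,0,0.139],"offset":[0.0134,-0.0314,0],"claw":100},{"turn":[0,0,0.139],"offset":[0.0134,-0.0314,0],"claw":100}]'
python3 -m handwheel '[{"turn":[0,0,0],"offset":[0,0,-0.01],"claw":100},{"turn":[0,0,0],"offset":[0,0,0],"claw":100}]'
python3 - <<'E'
from h import *
im=snap('wrist','w6')['image'];cv2.imwrite('pics/w6b.png',cv2.resize(im[60:300,100:420],(800,600),interpolation=cv2.INTER_CUBIC));s=read_state();q=s['orientation'];print(s['position'],np.degrees(2*np.arctan2(q[2],q[1])),s['qpos'])
E
```

```text
time_s: 11.7
position: [512.9, 189.7, 58.3]
orientation: [0.0, 0.784, 0.621, 0.0]
force: [-0.5, 0.1, -0.3]
grip_width: 31.2
grip_force: 0.0
time_s: 12.0
position: [512.5, 189.6, 189.8]
orientation: [-0.0, 0.784, 0.621, -0.0]
force: [0.8, -0.1, 0.3]
grip_width: 35.9
grip_force: 0.0
time_s: 12.5
position: [388.7, 31.7, 188.4]
orientation: [0.0, 0.523, 0.853, 0.0]
force: [0.6, -0.1, -0.8]
grip_width: 56.1
grip_force: 0.0
time_s: 13.0
position: [389.7, -125.7, 188.5]
orientation: [0.0, 0.201, 0.98, -0.0]
force: [0.1, 0.8, -0.4]
grip_width: 56.8
grip_force: 0.0
time_s: 13.5
position: [457.2, -282.8, 188.3]
orientation: [0.0, -0.144, 0.99, -0.0]
force: [-0.4, 1.0, -0.0]
grip_width: 56.6
grip_force: 0.0
time_s: 13.7
position: [456.1, -281.1, 176.9]
orientation: [-0.001, -0.141, 0.99, 0.001]
force: [-0.7, 0.1, -0.2]
grip_width: 56.8
grip_force: 0.0
[ 456.14644731 -280.62434619  177.5288851 ] 196.17960337822666 [-6.38516700e-01  3.73157712e-01  1.73027421e+00  1.23832984e-04
  1.04033415e+00 -2.49176314e+00]
```

View pics/w6b.png

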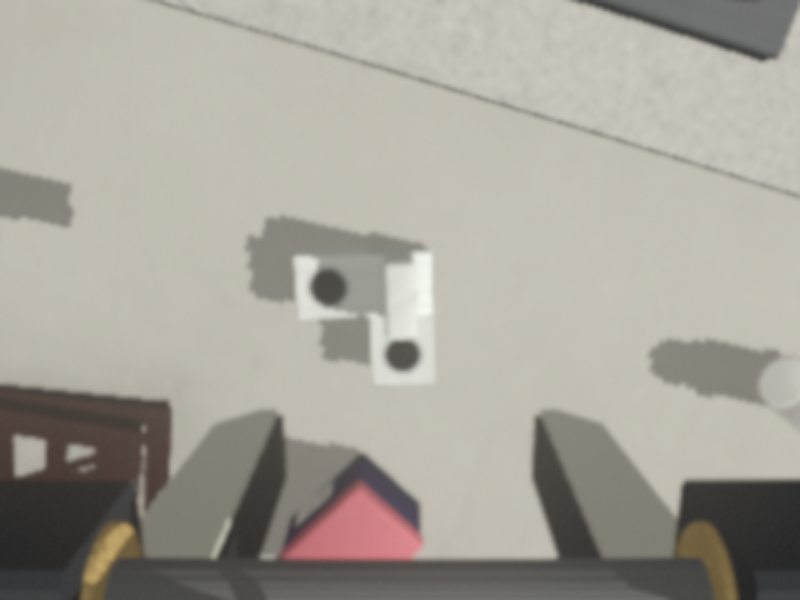

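V's holes are at (403,355) and (328,287). The pink-lidded block lies beyond the fingers.

```bash
python3 - <<'E'
from h import *
c=load('w6');u=lambda L:[(100+a/2.5,60+b/2.5) for a,b in L]
fit(px(c,u([(403,355),(328,287)]),24),[(30,0),(0,-30)])
c1=load('w1');s=lambda L:[(a*.64,b*.64) for a,b in L]
fit(px(c1,s([(391,256),(442,301)]),24),[(30,0),(0,-30)])
print('fin',px(c,u([(402,266)]),54)[0].round(1),'tube',px(c1,s([(427,97)]),42)[0].round())
E
```

```text
fit [ 453.8 -283.5] 17.56 res [[0.1, 0.2], [-0.1, -0.2]]
fit [ 455.7 -282.5] 17.15 res [[-0.2, -0.3], [0.2, 0.3]]
fin [ 440.2 -286.7   54. ] tube [ 574. -272.   42.]
```

```bash

python3 -m handwheel '[{"turn":[0,0,0.019],"offset":[-0.0016,-0.002,-0.04],"claw":100},{"turn":[0,0,0],"offset":[0,0,-0.04],"claw":100},{"turn":[0,0,0],"offset":[0,0,-0.04],"claw":100},{"turn":[0,0,0],"offset":[0,0,-0.02],"claw":100},{"turn":[0,0,0],"offset":[0,0,-0.009],"claw":100}]'
python3 -m handwheel '[{"turn":[0,0,0],"offset":[0,0,0],"claw":255},{"turn":[0,0,0],"offset":[0,0,0],"claw":255},{"turn":[0,0,0],"offset":[0,0,0],"claw":255},{"turn":[0,0,0],"offset":[0,0,0],"claw":255},{"turn":[0,0,0],"offset":[0,0,0],"claw":255}]'
python3 -m handwheel '[{"turn":[0,0,0],"offset":[0,0,0],"claw":255},{"turn":[0,0,0],"offset":[0,0,0],"claw":255},{"turn":[0,0,0],"offset":[0,0,0],"claw":255}]'
```

```text
time_s: 14.25
position: [454.4, -281.9, 27.9]
orientation: [-0.001, -0.151, 0.989, 0.001]
force: [-0.2, 0.1, 0.5]
grip_width: 56.7
grip_force: 0.0
time_s: 14.75
position: [455.5, -283.5, 30.0]
orientation: [0.0, -0.151, 0.989, -0.0]
force: [-0.7, 0.1, 0.3]
grip_width: 21.1
grip_force: 0.0
time_s: 15.05
position: [455.3, -283.5, 29.5]
orientation: [0.0, -0.151, 0.989, -0.0]
force: [0.6, -0.7, 1.4]
grip_width: 11.7
grip_force: 30.0
```

```bash

python3 -m handwheel '[{"turn":[0,0,0],"offset":[0,0,0.02],"claw":255},{"turn":[0,0,0],"offset":[0,0,0.035],"claw":255},{"turn":[0,0,0],"offset":[0,0,0.04],"claw":255},{"turn":[0,0,0],"offset":[0,0,0.035],"claw":255}]'
python3 -m handwheel '[{"turn":[0,0,-0.1403],"offset":[-0.013,0.034,0],"claw":255},{"turn":[0,0,-0.1403],"offset":[-0.013,0.034,0],"claw":255},{"turn":[0,0,-0.1403],"offset":[-0.013,0.034,0],"claw":255},{"turn":[0,0,-0.1403],"offset":[-0.013,0.034,0],"claw":255},{"turn":[0,0,-0.1403],"offset":[-0.013,0.034,0],"claw":255}]'
python3 -m handwheel '[{"turn":[0,0,-0.1403],"offset":[0,0.034,0],"claw":255},{"turn":[0,0,-0.1403],"offset":[0,0.034,0],"claw":255},{"turn":[0,0,-0.1403],"offset":[0,0.034,0],"claw":255},{"turn":[0,0,-0.1403],"offset":[0,0.034,0],"claw":255},{"turn":[0,0,-0.1403],"offset":[0,0.034,0],"claw":255}]'
python3 -m handwheel '[{"turn":[0,0,-0.1403],"offset":[0.0325,0.034,0],"claw":255},{"turn":[0,0,-0.1403],"offset":[0.0325,0.034,0],"claw":255},{"turn":[0,0,-0.1403],"offset":[0.0325,0.034,0],"claw":255},{"turn":[0,0,-0.1403],"offset":[0.0325,0.034,0],"claw":255},{"turn":[0,0,-0.1403],"offset":[0.0325,0.034,0],"claw":255}]'
python3 -m handwheel '[{"turn":[0,0,0],"offset":[0,0,-0.015],"claw":255},{"turn":[0,0,0],"offset":[0,0,0],"claw":255},{"turn":[0,0,0],"offset":[0,0,0],"claw":255}]'
python3 - <<'E'
from h import *
im=snap('wrist','w7')['image'];cv2.imwrite('pics/w7b.png',cv2.resize(im[60:300,100:420],(800,600),interpolation=cv2.INTER_CUBIC));s=read_state();q=s['orientation'];print(s['position'],np.degrees(2*np.arctan2(q[2],q[1])))
E
```

```text
time_s: 15.45
position: [455.0, -283.2, 160.8]
orientation: [-0.0, -0.151, 0.989, 0.0]
force: [0.0, -0.8, -2.0]
grip_width: 11.6
grip_force: 30.0
time_s: 15.95
position: [389.2, -112.0, 159.1]
orientation: [-0.0, 0.201, 0.98, 0.0]
force: [1.4, 0.0, -2.2]
grip_width: 11.5
grip_force: 30.0
time_s: 16.45
position: [390.0, 54.2, 159.3]
orientation: [-0.0, 0.518, 0.855, -0.0]
force: [0.1, -0.5, -2.5]
grip_width: 11.9
grip_force: 30.0
time_s: 16.95
position: [553.6, 224.4, 158.8]
orientation: [-0.0, 0.781, 0.625, -0.0]
force: [1.7, -0.7, -2.3]
grip_width: 11.9
grip_force: 30.0
time_s: 17.25
position: [552.1, 222.4, 143.9]
orientation: [-0.0, 0.779, 0.627, -0.001]
force: [0.9, -1.9, -2.3]
grip_width: 12.1
grip_force: 30.0
[552.43819353 222.33349617 144.5741861 ] 77.69484089313596
```

View pics/w7b.png

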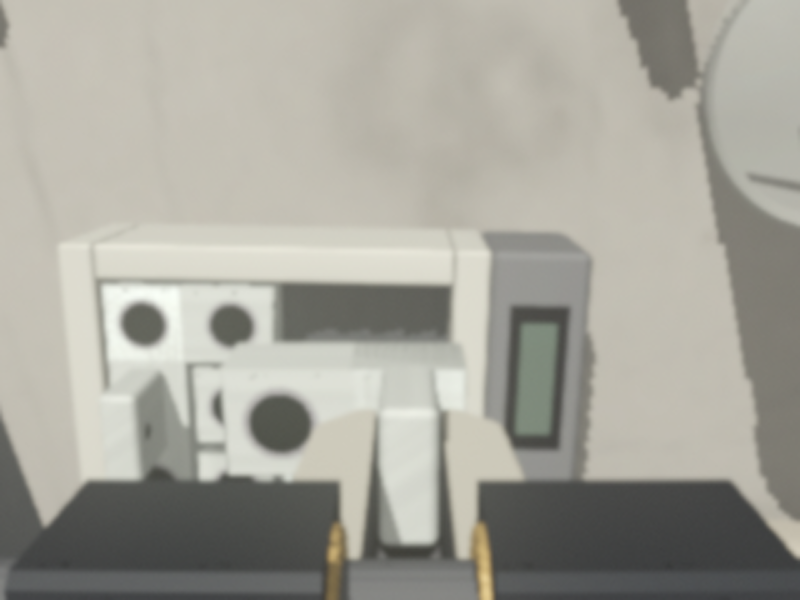

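Held V's hole is at (280,423), with its top edge from (222,367) to (463,367). The rim's left corners are at (60,245) and (488,245), inner (95,281) and (452,284).

```bash
python3 - <<'E'
from h import *
c=load('w7');u=lambda L:[(100+a/2.5,60+b/2.5) for a,b in L]
print('H');t,th=fit(px(c,u([(60,245),(488,245),(95,281),(452,284)]),54),[(-72,72),(72,72),(-60,60),(60,60)])
print('L');fit(px(c,u([(143,324),(232,325)]),54),[(-30,0),(-30,30)])
R=lambda a:np.array([[np.cos(a),-np.sin(a)],[np.sin(a),np.cos(a)]])
print('L target',t+R(th)@[-45,15],'V target',t+R(th)@[45,45])
W=px(c,u([(280,423)]),139)[0,:2]
a=np.radians(77.7+180)
print('V from hole',W-R(a)@[0,-30]); fit(px(c,u([(280,423),(222,367),(463,367)]),139),[(0,-30),(-13.5,-43.5),(-13.5,13.5)])
s=read_state();q=s['orientation'];print(s['position'],np.degrees(2*np.arctan2(q[2],q[1])))
E
```

```text
H
fit [500.4 193.2] -12.59 res [[1.6, -0.3], [-1.0, 0.8], [0.2, -0.1], [-0.8, -0.4]]
L
fit [459.8 217.8] -102.96 res [[-0.1, 0.0], [0.1, -0.0]]
L target [459.77690977 217.6383729 ] V target [554.15139628 227.3056526 ]
V from hole [554.08174481 227.02374267]
fit [554.1 227.3] -102.16 res [[0.0, -0.2], [0.9, -0.1], [-0.9, 0.2]]
[552.43819353 222.33349617 144.5741861 ] 77.69484089313596
```

```bash

python3 -m handwheel '[{"turn":[0,0,-0.016],"offset":[0.0003,-0.0006,-0.02],"claw":255},{"turn":[0,0,0],"offset":[0,0,-0.03],"claw":255},{"turn":[0,0,0],"offset":[0,0,-0.008],"claw":255},{"turn":[0,0,0],"offset":[0,0,0],"claw":255}]'
python3 -m handwheel '[{"turn":[0,0,0],"offset":[0,0,-0.004],"claw":255},{"turn":[0,0,0],"offset":[0,0,-0.003],"claw":255},{"turn":[0,0,0],"offset":[0,0,0],"claw":255}]'
```

```text
time_s: 17.7
position: [552.7, 221.8, 86.2]
orientation: [-0.0, 0.784, 0.621, -0.001]
force: [0.5, 0.5, -1.0]
grip_width: 12.2
grip_force: 30.0
time_s: 18.0
position: [553.9, 222.5, 80.8]
orientation: [0.0, 0.784, 0.621, 0.001]
force: [-1.2, -0.9, 3.6]
grip_width: 12.1
grip_force: 30.0
```

```bash

python3 -m handwheel '[{"turn":[0,0,0],"offset":[0,0,-0.002],"claw":255},{"turn":[0,0,0],"offset":[0,0,0],"claw":255}]'
python3 -c "
from h import *
s=read_state();q=s['orientation'];print(s['position'],s['force'],s['ft_torque'],np.degrees(2*np.arctan2(q[2],q[1])))"
```

```text
time_s: 18.2
position: [554.1, 222.8, 80.3]
orientation: [0.0, 0.784, 0.621, 0.001]
force: [-7.1, -1.2, 21.0]
grip_width: 12.2
grip_force: 30.0
[554.10209522 222.78791073  80.34794892] [-7.05209459 -1.2491583  21.04846604] [-0.40386871  1.2303499  -0.14525863] 76.77279794553506
```

```bash

python3 -m handwheel '[{"turn":[0,0,0],"offset":[0,0,0.005],"claw":255},{"turn":[0,0,0],"offset":[-0.0015,0,0],"claw":255},{"turn":[0,0,0],"offset":[0,0,0],"claw":255},{"turn":[0,0,0],"offset":[0,0,0],"claw":255}]'
python3 -c "
from h import *
s=read_state();q=s['orientation'];print(s['position'],s['force'])
c=snap('wrist','w8');im=c['image'];cv2.imwrite('pics/w8b.png',cv2.resize(im[100:280,100:340],(800,600),interpolation=cv2.INTER_CUBIC))"
```

```text
time_s: 18.6
position: [551.6, 222.2, 82.1]
orientation: [-0.0, 0.784, 0.621, -0.0]
force: [-0.6, 0.3, -1.6]
grip_width: 12.1
grip_force: 30.0
[551.60056814 222.22333834  82.13041927] [-0.58951414  0.32215638 -1.55922288]
```

View pics/w8b.png

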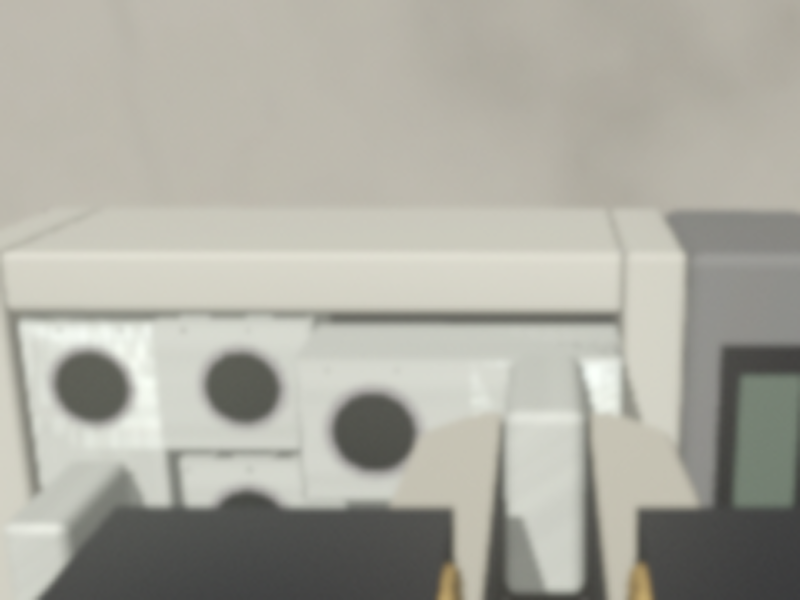

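I miscounted: that was my eleventh picture, one over the limit, so I'll view no more. It shows V just above its cells, with its hole at (373,431) and L's holes at (92,386) and (242,386).

```bash
python3 - <<'E'
from h import *
c=load('w8');u=lambda L:[(100+a/(800/240),100+b/(600/180)) for a,b in L]
R=lambda a:np.array([[np.cos(a),-np.sin(a)],[np.sin(a),np.cos(a)]])
print('L');t,_=fit(px(c,u([(92,386),(242,386)]),54),[(-30,0),(-30,30)])
print('target V',t+R(np.radians(-13.2))@[90,30])
h=px(c,u([(622,312)]),54)[0,:2];print('corner-> V target',h+R(np.radians(-13.2))@[-15,-15])
W=px(c,u([(373,431)]),76.6)[0,:2];print('V',W-R(np.radians(256.8))@[0,-30])
fit(px(c,u([(373,431),(302,357),(620,357)]),76.6),[(0,-30),(-13.5,-43.5),(-13.5,13.5)])
E
```

```text
L
fit [459.7 218. ] -103.13 res [[0.1, -0.0], [-0.1, 0.0]]
target V [554.12712075 226.61007147]
corner-> V target [553.48637364 226.86047832]
V [553.37925033 226.61620241]
fit [553.8 226.5] -103.39 res [[-0.5, -0.0], [1.3, -0.3], [-0.8, 0.3]]
```

```bash

python3 -m handwheel '[{"turn":[0,0,0],"offset":[0,0,-0.002],"claw":255},{"turn":[0,0,0],"offset":[0,0,-0.002],"claw":255},{"turn":[0,0,0],"offset":[0,0,0],"claw":255}]'
```

```text
time_s: 18.95
position: [551.5, 222.2, 77.8]
orientation: [-0.0, 0.784, 0.621, -0.0]
force: [-0.8, -0.4, -1.5]
grip_width: 11.9
grip_force: 30.0
```

Past the earlier catch with no resistance, so I'll keep lowering.

```bash

python3 -m handwheel '[{"turn":[0,0,0],"offset":[0,0,-0.004],"claw":255},{"turn":[0,0,0],"offset":[0,0,-0.004],"claw":255},{"turn":[0,0,0],"offset":[0,0,0],"claw":255}]'
python3 -m handwheel '[{"turn":[0,0,0],"offset":[0,0,-0.004],"claw":255},{"turn":[0,0,0],"offset":[0,0,-0.004],"claw":255},{"turn":[0,0,0],"offset":[0,0,0],"claw":255}]'
```

```text
time_s: 19.25
position: [551.3, 222.2, 69.6]
orientation: [-0.0, 0.784, 0.621, -0.001]
force: [-0.0, -0.1, -2.0]
grip_width: 11.8
grip_force: 30.0
time_s: 19.55
position: [551.4, 222.2, 61.7]
orientation: [-0.0, 0.784, 0.621, -0.0]
force: [-0.1, -0.5, -1.9]
grip_width: 11.7
grip_force: 30.0
```

```bash

python3 -m handwheel '[{"turn":[0,0,0],"offset":[0,0,-0.002],"claw":255},{"turn":[0,0,0],"offset":[0,0,0],"claw":255},{"turn":[0,0,0],"offset":[0,0,0],"claw":155},{"turn":[0,0,0],"offset":[0,0,0],"claw":155},{"turn":[0,0,0],"offset":[0,0,0],"claw":155}]'
python3 -m handwheel '[{"turn":[0,0,0],"offset":[0,0,0.02],"claw":155},{"turn":[0,0,0],"offset":[0,0,0.04],"claw":155},{"turn":[0,0,0],"offset":[-0.02,-0.015,0.045],"claw":155},{"turn":[0,0,0],"offset":[-0.02,-0.015,0.025],"claw":155},{"turn":[0,0,0],"offset":[-0.01,0,0],"claw":155}]'
python3 -m handwheel '[{"turn":[0,0,0],"offset":[0,0,0],"claw":155},{"turn":[0,0,0],"offset":[0,0,0],"claw":155}]' 
python3 - <<'E'
from h import *
c=snap('wrist','w9');snap('side','d9');H=np.array([499.6,193.3]);th=np.radians(-13.3)
R=lambda a:np.array([[np.cos(a),-np.sin(a)],[np.sin(a),np.cos(a)]])
g=cv2.cvtColor(c['image'],cv2.COLOR_BGR2GRAY);K=8;G=cv2.resize(g,None,fx=4,fy=4,interpolation=cv2.INTER_CUBIC)
# find each expected hole: dark blob centroid near projection, back-projected at z=54, in heater frame; area -> height cue
for n,p in {'L1':(-45,45),'L2':(-15,45),'L3':(-45,-15),'V1':(45,15),'V2':(15,45),'Z1':(-15,15),'Z2':(45,-15),'T1':(15,-45),'T2':(-15,-15)}.items():
    w=H+R(th)@p; q=proj(c,[*w,54])[0]; x,y=(q*4+1.5).astype(int)
    if not(40<y<g.shape[0]*4-40 and 40<x<g.shape[1]*4-40): print(n,'out',q);continue
    s=G[y-40:y+41,x-40:x+41]; _,b=cv2.threshold(s,0,255,cv2.THRESH_BINARY_INV+cv2.THRESH_OTSU)
    k,l,st,ce=cv2.connectedComponentsWithStats(b)
    i=1+np.argmin(np.hypot(*(ce[1:]-40).T)+1000*(st[1:,4]<200))
    m=((ce[i]+[x-40,y-40])-1.5)/4; P=px(c,[m],54)[0,:2]
    print(n,(R(-th)@(P-H)).round(1),p,'area',st[i,4],st[i,2:4])
print(read_state()['position'])
E
```

```text
time_s: 20.05
position: [551.9, 222.3, 60.6]
orientation: [0.0, 0.784, 0.621, 0.0]
force: [0.5, -0.2, -0.8]
grip_width: 31.2
grip_force: 0.0
time_s: 20.55
position: [502.7, 192.1, 192.5]
orientation: [0.001, 0.784, 0.621, 0.003]
force: [0.6, 1.1, -0.2]
grip_width: 36.0
grip_force: 0.0
time_s: 20.75
position: [502.2, 193.0, 187.9]
orientation: [-0.0, 0.784, 0.621, -0.001]
force: [1.2, -0.5, 0.4]
grip_width: 36.2
grip_force: 0.0
L1 [-44.8  44.9] (-45, 45) area 3074 [62 63]
L2 [-14.8  44.9] (-15, 45) area 2991 [61 63]
L3 [-42.4 -14.6] (-45, -15) area 4451 [70 81]
V1 [45.8 15. ] (45, 15) area 3234 [65 66]
V2 [14.7 44.7] (15, 45) area 2994 [62 63]
Z1 [-15.6  15.5] (-15, 15) area 2849 [60 60]
Z2 [ 44.4 -14.4] (45, -15) area 2617 [58 56]
T1 [ 15.7 -43.6] (15, -45) area 3312 [73 70]
T2 [-15.9 -15.5] (-15, -15) area 2643 [60 56]
[502.39872791 192.95233366 187.74312926]
```

```bash
python3 -c "
from rig import *
print(hand_in())"
```

```text
the job is handed in; nothing more can be done
None
```

I placed and released the L, zigzag and corner blocks in the well and handed in at about 21 s; in the last wrist picture the block holes I could measure cleanly lay within 1 mm of target (two readings, one each on L and T, were unclear), I did not measure flushness or re-check the bystanders directly, V caught briefly at the rim (21 N) on its first try, and I viewed 11 pictures, one over the limit.

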